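# Hang a jewellery basket in the index notch of the cleaning-line rail

## Robot

A 6-joint arm with a two-finger parallel gripper is mounted at the origin on the work surface. World frame = base frame: x ahead of the robot, y to its left, z up, the work surface at z = 0. Lengths are in m, angles in rad, forces in N, time in s.
With the tool pointing down it reaches from about 0.275 to 0.875 m from the base axis. Payload 12.5 kg.
Tool frame: the origin (TCP) lies midway between the tips of the shut fingers; the grasp point (between the pads) lies 19 mm behind it; z points along the fingers, y is the direction in which the jaws open and shut (so a half turn about z gives the same grasp; the last joint's range is limited). The gripper opens to 85 mm and grips with 20 to 120 N. Pads are 22 mm wide; open, the fingers measure 114 mm over their backs; the gripper's body (76 mm by 85 mm) begins 54 mm behind the grasp point. The pads swing forward as they close: fully open they stand 13 mm farther back than shut.
Start: joints at [-1.185, 0.351, 1.652, -0, 1.139, -0.085], TCP at [0.249, -0.49, 0.231] pointing down, gripper open.
Joint ranges: [-2.75, 2.75], [-0.79, 2.1], [0.01, 2.65], [-1.57, 4.71], [0.07, 3.14], [-2.87, 2.87]. Speed limits (rad/s): [2.22, 2.22, 2.79, 3.14, 3.14, 3.14].

## Interface

Orientations are given as [roll, pitch, yaw] about the fixed x, y, z axes, in that order (R = Rz(yaw) Ry(pitch) Rx(roll)).
In Python, from workcell import * gives the robot as it stands. The module is installed in compiled form; this text tells all that it offers.
- The arm moves only by the tool step_arm, never from a script. Its argument "rows" is a list of rows, each a list of 7 numbers: the shift along the tool's x, y, z in cm, then the turn, a rotation vector about the tool's x, y, z in degrees, then the opening, from 0 (shut) to 1 (fully open). A call has 1 to 10 rows; each row shifts and turns the pose as measured when the row begins, along the tool's axes as they then stand; what a row does not reach is not made up. A row lasts 1/12 s, in which the tool goes at most 41.7 mm and 7.16 degrees, less where a joint would pass 70% of its speed; a pose out of reach is approached as far as the arm can. A call with a gripper value outside its range is refused whole. The fingers move at their own pace and stop on an object; the grip force is fixed at half the most. Time passes only in rows, so rows that do not move let the fingers close. It gives the time, the measured TCP pose, the force and the opening at its end, in the units of the state.
- read_state(): the state, without advancing time (a new reading comes with each control period).
- camera(name): name is "scene" or "top" or "wrist"; returns a dict with "pixels" (384x512x3 uint8, blue, green, red), "vfov" (degrees; the focal length in pixels is half the picture's height over the tangent of half this angle, whatever the lens; pixels are square), "cx", "cy" (the principal point, pixels), "rvec" (rotation vector, rad) and "tvec" (3), from world to camera coordinates, as OpenCV has them. Camera axes: x right, y down, z forward; pixel columns grow to the right and rows downward; lengths in m; the calibration is good to about 2 mm. A picture is of the moment at which its call begins. There is no depth.
- close_job(): hands the job in, once; it reports no verdict.
Trained networks look in a picture, given as the dict that the camera call returned (one of the last four; its "shot" number tells which), for a name from the list of things; names that differ only in an ending like _2 or _b are one class to them, and where a whole thing is asked for, a point or a joint stands for the part that bears it (a point fixed in the world has none). Each returns a list of dicts, best first, with "confidence" (0 to 1); they miss things now and then, are a little off and sometimes report something else, mostly with a low value. They report only what shows in the picture. A call takes as long as a camera call. They do not tell look-alikes from the thing itself.
- search_frame(picture, thing): "location" ([x, y, z] in m, in world coordinates, good to about 4 mm: the middle of the surface that is visible of it).
The state is a dict: "time": time; "joints": joint angles; "dq": joint speeds; "tau": joint torques, N m; "tcp_pos": TCP position; "orientation": TCP orientation; "force": force on the tool from outside, world axes, zero at the start; "moment": the same for the moment, N m; "opening": opening from 0.0 (shut) to 1.0 (fully open).
Only numpy, scipy, OpenCV 4.12 (cv2) and the standard library are available. Lean on these libraries where they do the work, as an engineer would, in place of code of your own. Each camera call takes 0.05 s, during which the arm holds its last target. There are 200 camera calls.

## Task

Pick up the steel jewellery basket with the orange grip, keep it upright, lift its hook over the front lip of the cleaning-line rail and lower it gently behind the lip. The hook must end fully home in the notch of the black strip in the groove (feel for it by sliding lightly along the strip), the basket let go and hanging still, with the rail not strained and the other things on the bench left alone.

Things in the scene. Friction and masses are not known exactly. Their poses are not given: they have to be found in the camera images.
- carrier: Steel jewellery basket with hook and orange grip, 0.15 to 0.3 kg, standing on the bench left or right. Origin: centre of its underside; z up, +x to the hook side. Basket 50 (x) x 60 (y) x 30 mm high. On its +x side a strap (x 25 to 29 mm, 24 mm wide in y) rises to 118 mm; from its top a 20 mm wide crown (z 112 to 118 mm) runs to +x and ends in the downward hook tip.
- grip (a point): Centre of the orange grip, a block 24 x 24 mm and 34 mm high (z 117 to 151 mm): x = 20, z = 134 mm in the carrier's frame, same axes. The highest part, free on all sides.
- hook_tip (a point): Centre of the underside of the hook tip: x = 44, z = 80 mm in the carrier's frame, same axes. The tip is 6 mm thick (x 41 to 47 mm), 20 mm wide in y, and hangs from the crown at 112 mm down to 80 mm. The slot between strap and tip, for the lip, is 12 mm wide (x 29 to 41 mm).
- rail: Aluminium conveyor rail, 436 mm long. Origin: on the bench under its groove's middle; z up, y along it, -x is the lip side, nearest the robot. Groove x -8 to 8 mm; back plate x 8 to 12, top z 160. Ends (white, fixed) beyond y +-188, top z 168. Grey blocks fill the groove beyond y +-105. Between the ends it rests on springs: sinks 1 mm per 2.5 N, stops hard at 8 mm (20 N). Keep forces on it below 25 N.
- lip (a point): Middle of the top edge of the anti-jump lip, which is the rail's front plate (x -12 to -8 mm, z 80 to 149 mm): x = -10, z = 149 mm in the rail's frame, same axes. A hung basket, let go, leans by about 0.15 rad with its strap against this plate.
- ring_tray: Bystander: black tray with rings, 90 x 110 x 16 mm, on the bench on the other side from the basket; origin under its centre.
- solution: Bystander: bottle of cleaning solution, 60 mm across, 150 mm tall; origin under its centre.
- dip_jar: Bystander: amber jar, 64 mm across, 70 mm tall; origin under its centre.
- gem_case: Bystander: red gem case 60 x 80 x 35 mm; origin under its centre.
- loupe: Bystander: folding loupe, 35 mm across, 22 mm high; origin under the lens's centre.
- cleaning_brush: Bystander: brush lying on the bench; origin on its underside.
- groove (a point): Middle of the groove at the height of the black strip lying in it: z = 135 mm in the rail's frame when unloaded, same axes. The strip, fixed in the rail, has one square-edged notch, 26 mm long in y, as wide as the groove, 10 mm deep (metal floor at z 125 mm). The notch's middle is anywhere from y = -40 to +40 mm: not measured, only seen from above or felt.
- parked (a point): Centre of the blue grip of a like basket fixed to the rail, not to be handled: y = 150 mm in the rail's frame (that basket spans y 120 to 180 mm).
There are look-alikes about, which are no part of the job. Leave any yellow look-alike of the carrier alone.

How it is judged:
On the way:
1. the hook tip is lifted clear above the rail's front lip, over the groove (z of hook_tip in the frame of rail above 0.15 m and x of hook_tip in the frame of rail between -0.008 and 0.02 m and y of hook_tip in the frame of rail between -0.1 and 0.1 m), for 0.05 s.
At the end, for the whole second after the job is handed in: The basket hangs still on the rail, released: its hook tip is behind the front lip (inside the groove) and down in the strip's notch, within 4 mm of the notch's floor; the basket leans less than 0.25 rad and lies along the rail within 0.2 rad (z of hook_tip in the frame of rail between 0.119 and 0.129 m and x of hook_tip in the frame of rail between -0.008 and 0.008 m and y of hook_tip in the frame of rail between -0.055 and 0.055 m and angle between carrier's own z axis and vertical below 0.25 rad and angle between the y axis of carrier and the y axis of rail, either way round below 0.2 rad and linear speed of carrier below 0.02 m/s and contact force between carrier and the fingers below 0.1 N); the robot touches nothing.
It fails at once if the basket is pressed or knocked against the rail with more than 25 N (contact force between carrier and rail above 25 N).
It fails at once if the robot leans on the rail with more than 25 N (contact force between any of the fingers, the arm and rail above 25 N).
It fails at once if the basket is tipped by more than 0.5 rad (angle between carrier's own z axis and vertical above 0.5 rad).
It fails at once if a bystander is disturbed (moved by more than 20 mm) (distance of any of ring_tray, solution, dip_jar, gem_case, loupe, cleaning_brush from where it was at the start of the episode above 0.02 m).
It also fails if it takes over 45 s, if anything falls off the work surface, if the arm or the gripper's body presses on something with over 40 N, if the wrist force passes 120 N, or if a joint passes its speed limit or range.

## Working session

There is one attempt and no reset: what is moved stays moved. The work goes in short steps, Python scripts to look and compute and a tool call to move; the robot and the scene stay as the last step left them, time stands still between calls to the robot, and variables do not carry over. Pictures are saved under pics/ and viewed, about 8 in all and at most 12, crops included, and the job is handed in when it is done.

Besides the shell and the picture viewer there is one more tool, called after "Request:" as a command line: name --pt "numbers of a row" for each row, then --argument value for the rest. step_arm: Moves the arm, as the interface text tells. Its arguments: {"type":"object","properties":{"rows":{"type":"array"}},"required":["rows"]}

```bash
mkdir -p pics; cat > h.py <<'E'
from workcell import *
import numpy as np, cv2
from scipy.spatial.transform import Rotation as R
def K(p):
    h=p["pixels"].shape[0]; f=h/2/np.tan(np.radians(p["vfov"])/2)
    return np.array([[f,0,p["cx"]],[0,f,p["cy"]],[0,0,1.]])
def proj(p,X):
    return cv2.projectPoints(np.atleast_2d(np.array(X,float)),np.array(p["rvec"],float),np.array(p["tvec"],float),K(p),None)[0][:,0]
def ray(p,u,v,z):
    Rm=cv2.Rodrigues(np.array(p["rvec"],float))[0]; t=np.array(p["tvec"],float)
    c=-Rm.T@t; d=Rm.T@np.linalg.solve(K(p),[u,v,1.]); return c+d*(z-c[2])/d[2]
E
python3 - <<'E'
from h import *
s=camera("scene");t=camera("top")
cv2.imwrite("pics/s1.png",s["pixels"]);cv2.imwrite("pics/t1.png",t["pixels"])
for n in ["carrier","grip","hook_tip","rail","lip","groove","parked","ring_tray","solution","dip_jar","gem_case","loupe","cleaning_brush"]:
    for nm,p in(("s",s),("t",t)):
        print(n,nm,[(np.round(d["location"],3).tolist(),round(d["confidence"],2),proj(p,d["location"])[0].round().tolist()) for d in search_frame(p,n)[:3]])
st=read_state();print(st["time"],st["tcp_pos"],st["orientation"],st["force"])
E
```

```text
carrier s [([0.515, -0.265, 0.026], 0.8, [159.0, 194.0]), ([0.493, -0.16, 0.032], 0.66, [195.0, 198.0])]
carrier t [([0.502, -0.276, 0.029], 0.86, [333.0, 187.0]), ([0.482, -0.164, 0.011], 0.73, [300.0, 194.0])]
grip s [([0.513, -0.263, 0.028], 0.8, [160.0, 194.0])]
grip t [([0.504, -0.278, 0.031], 0.91, [333.0, 186.0]), ([0.471, -0.162, 0.016], 0.87, [300.0, 197.0])]
hook_tip s [([0.514, -0.268, 0.032], 0.93, [158.0, 192.0]), ([0.5, -0.158, 0.04], 0.75, [195.0, 198.0]), ([0.629, 0.016, 0.139], 0.74, [233.0, 235.0])]
hook_tip t [([0.504, -0.272, 0.032], 0.89, [331.0, 186.0]), ([0.474, -0.162, 0.013], 0.68, [300.0, 196.0])]
rail s [([0.629, 0.02, 0.126], 0.84, [235.0, 239.0])]
rail t [([0.618, 0.014, 0.134], 0.93, [249.0, 147.0])]
lip s [([0.629, 0.017, 0.135], 0.56, [233.0, 236.0]), ([0.55, 0.352, 0.093], 0.24, [377.0, 264.0]), ([0.441, -0.366, 0.064], 0.21, [139.0, 158.0])]
lip t [([0.62, 0.029, 0.135], 0.83, [244.0, 146.0])]
groove s [([0.627, 0.016, 0.137], 0.64, [233.0, 235.0])]
groove t [([0.617, 0.03, 0.139], 0.8, [244.0, 147.0]), ([0.546, -0.416, 0.032], 0.42, [372.0, 174.0])]
[... 779 characters left out ...]
[0.544, -0.416, 0.036], 0.9, [372.0, 174.0]), ([0.332, -0.343, 0.016], 0.22, [353.0, 236.0])]
loupe s [([0.362, 0.347, 0.019], 0.68, [383.0, 221.0])]
loupe t [([0.351, 0.346, 0.022], 0.46, [153.0, 232.0]), ([0.62, 0.027, 0.138], 0.24, [245.0, 146.0])]
cleaning_brush s [([0.549, 0.352, 0.091], 0.72, [377.0, 264.0]), ([0.333, -0.347, 0.015], 0.68, [165.0, 147.0]), ([0.36, 0.346, 0.016], 0.48, [382.0, 220.0])]
cleaning_brush t [([0.329, -0.343, 0.012], 0.73, [353.0, 237.0]), ([0.522, 0.349, 0.102], 0.67, [149.0, 178.0]), ([0.417, -0.366, 0.067], 0.5, [362.0, 209.0])]
1.4 [ 0.24948768 -0.490134    0.23130634] [-3.14157570e+00 -3.00563721e-05  4.70756782e-01] [-0.06065669 -0.07158437 -0.00848663]
```

```bash
python3 - <<'E'
import cv2,numpy as np
s=cv2.imread("pics/s1.png");t=cv2.imread("pics/t1.png")
a=cv2.resize(s[120:310,60:430],(800,411),interpolation=cv2.INTER_CUBIC)
b=cv2.resize(t[100:260,130:400],(800,474),interpolation=cv2.INTER_CUBIC)
cv2.imwrite("pics/a.png",np.vstack([cv2.resize(a,(580,298)),cv2.resize(b,(580,301))]))
E
```

```text
(no output)
```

View pics/a.png

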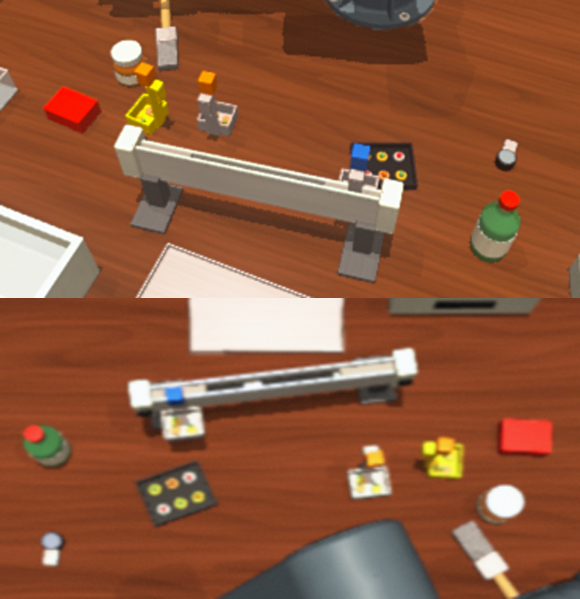

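Two candidates: the yellow basket at scene (160,194) / top (333,187), and the steel one at scene (195,198) / top (300,196). The steel basket with the orange grip fits the description. The yellow one is the look-alike. Next is an enlarged crop to confirm this, together with the groove.

```bash
python3 - <<'E'
import cv2,numpy as np
s=cv2.imread("pics/s1.png");t=cv2.imread("pics/t1.png")
r=lambda i,w,h:cv2.resize(i,(w,h),interpolation=cv2.INTER_CUBIC)
a=np.hstack([r(s[155:215,170:230],300,300),r(t[160:220,270:330],300,300)])
b=r(t[120:165,185:330],600,186)
cv2.imwrite("pics/b.png",r(np.vstack([a,b]),740,599))
E
```

```text
(no output)
```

View pics/b.png

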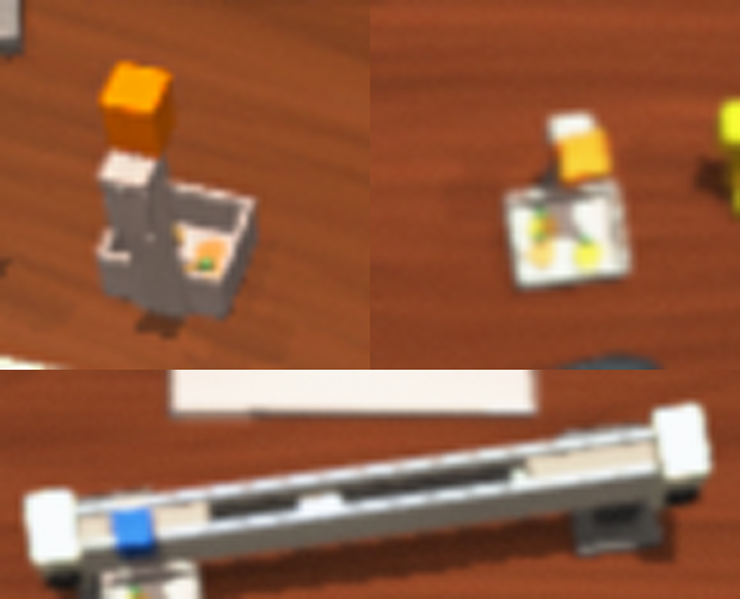

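Confirmed: the steel basket has its orange grip at scene (192,172) and top (304,185). A light patch in the groove at top (248,146) is probably the notch. Next I work out the poses.

```bash
python3 - <<'E'
from h import *
s=camera("scene");t=camera("top")
def orange(p,box):
    u0,u1,v0,v1=box; h=cv2.cvtColor(p["pixels"][v0:v1,u0:u1],cv2.COLOR_BGR2HSV)
    m=(cv2.inRange(h,(8,200,120),(20,255,255)))
    n,l,st,c=cv2.connectedComponentsWithStats(m); i=1+np.argmax(st[1:,4]); print(st[i],c[i]+[u0,v0]); return c[i]+[u0,v0]
a=orange(s,(180,205,155,185));b=orange(t,(290,315,172,192))
def P(p): return K(p)@np.c_[cv2.Rodrigues(np.array(p["rvec"],float))[0],np.array(p["tvec"],float)]
X=cv2.triangulatePoints(P(s),P(t),a.reshape(2,1),b.reshape(2,1));print("grip",(X[:3]/X[3]).ravel())
print("grip top z.151",ray(t,*b,.148))
q=np.array([[505,197],[615,180],[632,272],[520,288]],float)
W=np.array([ray(t,270+(x-370)/6.167,160+y/6.167,.03)for x,y in q]);print("basket",W[:,:2],W.mean(0))
d=(W[1]-W[0])+(W[2]-W[3]);print("y-dir",np.arctan2(-d[1],-d[0]))
d=(W[0]-W[3])+(W[1]-W[2]);print("x-dir",np.degrees(np.arctan2(d[1],d[0])))
f=lambda x,y,z:ray(t,185+x*145/740,120+(y-370)*45/229,z)
A=f(210,533,.149);B=f(655,470,.149);print("lip",A,B,np.degrees(np.arctan2(B[0]-A[0],-(B[1]-A[1]))))
A=f(80,502,.16);B=f(655,428,.16);print("back top (inner ends y=+-.188)",A,B)
print("notch",f(303,503,.125),f(340,500,.125)); print("blocks",f(210,520,.145),f(525,470,.145))
Rm=cv2.Rodrigues(np.array(t["rvec"],float))[0];print("camtop",-Rm.T@t["tvec"])
E
```

```text
[  6  10  13  16 165] [191.99393939 172.01818182]
[10 12  7  6 14] [302.         186.92857143]
grip [ 0.48224865 -0.16172998  0.13210587]
grip top z.151 [ 0.478092   -0.15809447  0.148     ]
basket [[ 0.4846142  -0.13416658]
 [ 0.49404828 -0.19652389]
 [ 0.44133255 -0.20464562]
 [ 0.43260551 -0.14153867]] [ 0.46315013 -0.16921869  0.03      ]
y-dir 1.7145492194993612
x-dir 8.415775430642295
lip [0.59596544 0.08796228 0.149     ] [ 0.63689436 -0.19929198  0.149     ] 8.109106998722964
back top (inner ends y=+-.188) [0.61383093 0.17041116 0.16      ] [ 0.66173983 -0.19871511  0.16      ]
notch [0.6227996  0.02876829 0.125     ] [0.62473036 0.0045674  0.125     ]
blocks [0.60579067 0.08825886 0.145     ] [ 0.63850566 -0.11548242  0.145     ]
camtop [ 0.16320967 -0.00560668  1.6876158 ]
```

Request:
step_arm --pt "3.4 -1.8 -0.3 0 0 0 0.8" --pt "3.4 -1.8 -0.3 0 0 0 0.8" --pt "3.4 -1.8 -0.3 0 0 0 0.8" --pt "3.4 -1.8 -0.3 0 0 0 0.8" --pt "3.4 -1.8 -0.3 0 0 0 0.8" --pt "3.4 -1.8 -0.3 0 0 0 0.8" --pt "3.4 -1.8 0 0 0 0 0.8" --pt "0 0 0 0 0 6.5 0.8" --pt "0 0 0 0 0 6.5 0.8" --pt "0 0 0 0 0 5.5 0.8"

```text
time: 2.33
tcp_pos: [0.411, -0.2596, 0.2503]
orientation: [3.14, -0.002, 0.138]
force: [-0.3, 0.2, 0.1]
opening: 0.801
```

```bash
python3 - <<'E'
from h import *
st=read_state();print(st["time"],st["tcp_pos"],st["orientation"])
w=camera("wrist");cv2.imwrite("pics/w1.png",w["pixels"])
Rm=cv2.Rodrigues(np.array(w["rvec"],float))[0];print("cam",-Rm.T@w["tvec"],Rm[2],w["vfov"])
for n in["grip","carrier"]:print(n,[(np.round(d["location"],3).tolist(),round(d["confidence"],2),proj(w,d["location"])[0].round().tolist()) for d in search_frame(w,n)[:3]])
print(proj(w,[[.481,-.16,.151],[.46,-.17,.03]]))
E
```

```text
2.3333 [ 0.41099181 -0.25957296  0.25028672] [ 3.13975814e+00 -2.12461391e-03  1.37511111e-01]
cam [ 0.49122927 -0.24845934  0.39288974] [-0.30774633 -0.04474494 -0.95041574] 59.76469009129779
grip [([0.478, -0.166, 0.027], 0.77, [174.0, 78.0]), ([0.503, -0.279, 0.116], 0.7, [295.0, 66.0])]
carrier [([0.48, -0.171, 0.03], 0.77, [179.0, 77.0]), ([0.508, -0.279, 0.117], 0.66, [297.0, 59.0])]
[[125.22416667  73.16724092]
 [177.00122921  96.5038817 ]]
```

View pics/w1.png

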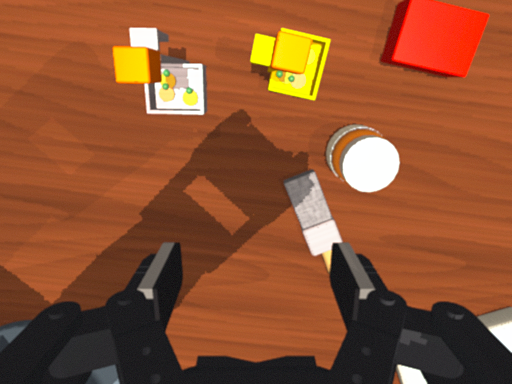

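The wrist view shows the steel basket's orange grip top at about (131,65), with its rim corners near (204,64), (204,115) and (147,113). The yellow one is at (290,60) and stays clear.

```bash
python3 - <<'E'
from h import *
w=camera("wrist");I=w["pixels"]
h=cv2.cvtColor(I[35:95,100:170],cv2.COLOR_BGR2HSV)
m=cv2.inRange(h,(8,180,225),(22,255,255)); c=max(cv2.findContours(m,0,2)[0],key=cv2.contourArea)
r=cv2.minAreaRect(c);print(r[1],r[2],cv2.contourArea(c)); q=cv2.boxPoints(r)+[100,35]
W=np.array([ray(w,*x,.151) for x in q]);print(q.round(1),W.round(4),W.mean(0))
for i in range(4):
    d=W[(i+1)%4]-W[i];print(np.linalg.norm(d),np.degrees(np.arctan2(d[1],d[0])))
C=[ray(w,*x,.03) for x in[(205,64),(204,115),(147,113)]];print(np.round(C,4))
st=read_state();print(st["time"],st["tcp_pos"])
E
```

```text
(37.0, 37.0) 90.0 123.5
[[112.  44.]
 [149.  44.]
 [149.  81.]
 [112.  81.]] [[ 0.4971 -0.1513  0.151 ]
 [ 0.5007 -0.1758  0.151 ]
 [ 0.477  -0.1769  0.151 ]
 [ 0.4733 -0.1516  0.151 ]] [ 0.48701738 -0.16389138  0.151     ]
0.02470398828980291 -81.66296120070288
0.02370895604243047 -177.34552064056055
0.025515316599165026 98.32651739044552
0.023798342651673472 0.7092726564504954
[[ 0.4951 -0.1966  0.03  ]
 [ 0.4439 -0.2005  0.03  ]
 [ 0.4372 -0.1402  0.03  ]]
2.5333 [ 0.41032974 -0.26067365  0.25014914]
```

Request:
step_arm --pt "2.9 -2.85 0 0 0 0 0.8" --pt "2.9 -2.85 0 0 0 0 0.8" --pt "2.9 -2.85 0 0 0 0 0.8" --pt "0 0 2 0 0 0 0.8" --pt "0 0 2 0 0 0 0.8" --pt "0 0 0 0 0 0 0.8"

```text
time: 3.03
tcp_pos: [0.4872, -0.1622, 0.21]
orientation: [3.137, -0.005, 0.159]
force: [-0.5, 1.0, -0.4]
opening: 0.797
```

```bash
python3 - <<'E'
from h import *
w=camera("wrist");I=w["pixels"];cv2.imwrite("pics/w2.png",I)
st=read_state();print(st["time"],st["tcp_pos"],st["orientation"])
h=cv2.cvtColor(I,cv2.COLOR_BGR2HSV)
m=cv2.inRange(h,(8,180,215),(22,255,255)); m[:, :150]=0;m[:,400:]=0
for c in cv2.findContours(m,0,2)[0]:
    if cv2.contourArea(c)<150: continue
    r=cv2.minAreaRect(c);q=cv2.boxPoints(r);W=np.array([ray(w,*x,.151) for x in q]);print(q.round(0).tolist(),W.mean(0),[np.round(np.linalg.norm(W[i]-W[i-1]),4) for i in range(4)])
print(proj(w,[.485,-.164,.151]))
E
```

```text
3.0833 [ 0.48754566 -0.1627736   0.21163908] [ 3.13629804 -0.00618373  0.15784545]
[[239.0, 191.0], [275.0, 191.0], [275.0, 224.0], [239.0, 224.0]] [ 0.48755519 -0.16362201  0.151     ] [np.float64(0.023), np.float64(0.023), np.float64(0.023), np.float64(0.0237)]
[[256.94900753 211.46261893]]
```

View pics/w2.png

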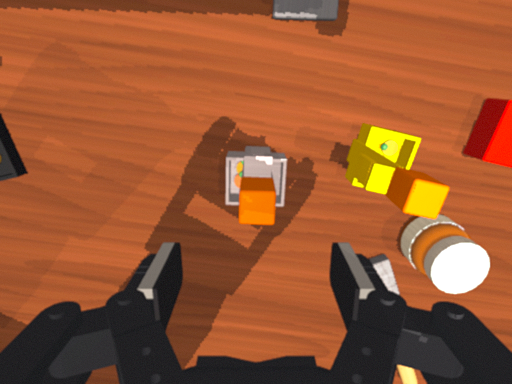

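The tool sits over the grip, (257,207), to within 1 mm, and the basket is square to the jaws. Now I descend and grip.

Request:
step_arm --pt "0 0 2 0 0 0 0.8" --pt "0 0 2 0 0 0 0.8" --pt "0 0 2 0 0 0 0.8" --pt "0 0 2 0 0 0 0.8" --pt "0 0 1.2 0 0 0 0.8" --pt "0 0 0 0 0 0 0.8"

```text
time: 3.58
tcp_pos: [0.4905, -0.1689, 0.1238]
orientation: [3.131, -0.014, 0.163]
force: [0.2, 0.8, 0.5]
opening: 0.798
```

Request:
step_arm --pt "-0.2 -0.55 0.5 0.6 -0.8 0 0.8" --pt "0 0 0 0 0 0 0.8"

```text
time: 3.75
tcp_pos: [0.4879, -0.1649, 0.1204]
orientation: [3.141, 0.0, 0.163]
force: [0.0, -0.7, -0.6]
opening: 0.803
```

Request:
step_arm --pt "0 -0.1 0.2 0 0 0 0.5" --pt "0 0 0 0 0 0 0.2" --pt "0 0 0 0 0 0 0.1" --pt "0 0 0 0 0 0 0.1" --pt "0 0 0 0 0 0 0.1" --pt "0 0 0 0 0 0 0.1" --pt "0 0 0 0 0 0 0.1"

```text
time: 4.33
tcp_pos: [0.4891, -0.1646, 0.1219]
orientation: [3.138, -0.004, 0.164]
force: [-0.8, -0.1, -1.0]
opening: 0.268
```

Request:
step_arm --pt "0 0 -1 0 0 0 0.1" --pt "0 0 -2 0 0 0 0.1" --pt "0 0 -2.5 0 0 0 0.1" --pt "0 0 -2.5 0 0 0 0.1" --pt "0 0 -2.5 0 0 0 0.1" --pt "0 0 -1.5 0 0 0 0.1" --pt "0 0 0 0 0 0 0.1" --pt "0 0 0 0 0 0 0.1"

```text
time: 5.0
tcp_pos: [0.4873, -0.1637, 0.2504]
orientation: [3.139, -0.002, 0.164]
force: [0.6, -0.4, -1.6]
opening: 0.27
```

```bash
python3 - <<'E'
from h import *
w=camera("wrist");s=camera("scene");t=camera("top")
st=read_state();print(st["time"],st["tcp_pos"],st["orientation"],st["force"],st["moment"],st["opening"])
for n,p in(("w",w),("s",s),("t",t)): cv2.imwrite(f"pics/{n}3.png",p["pixels"])
r=lambda i,a,b:cv2.resize(i,(a,b),interpolation=cv2.INTER_CUBIC)
cv2.imwrite("pics/c.png",np.vstack([r(w["pixels"],400,300),r(s["pixels"][140:270,130:310],400,290)]))
g=st["tcp_pos"]; print(proj(w,[.6238,.0167,.125]),proj(t,[.6238,.0167,.125]))
E
```

```text
5.15 [ 0.48691006 -0.16356203  0.24892945] [ 3.14096323e+00 -1.10033522e-05  1.63660080e-01] [ 0.13631111  0.040366   -1.49177217] [-0.00718365 -0.03809221  0.01357503] 0.2702029530100652
[[ 27.38670327 -51.62200719]] [[247.98765864 145.8304907 ]]
```

View pics/c.png

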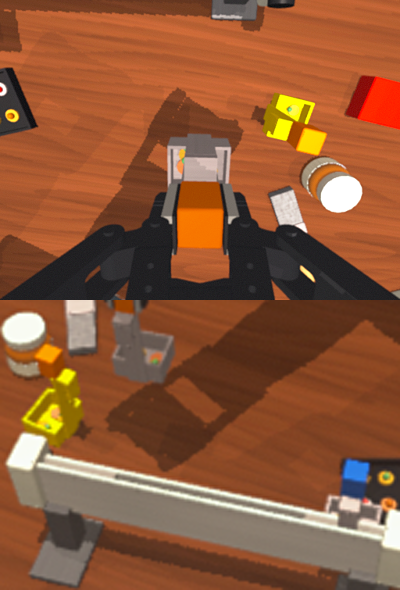

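The basket is held upright in the jaws, with the grip at crop (200,220). Next I move it in front of the lip, opposite the suspected notch.

Request:
step_arm --pt "0.8 -1.3 0 0 0 0 0.1" --pt "1.6 -2.6 0 0 0 0 0.1" --pt "1.6 -2.6 0 0 0 0 0.1" --pt "1.6 -2.6 0 0 0 0 0.1" --pt "1.6 -2.6 0 0 0 0 0.1" --pt "1.6 -2.6 0 0 0 0 0.1" --pt "0.8 -1.3 0 0 0 1.5 0.1" --pt "0 0 0 0 0 0 0.1"

```text
time: 5.82
tcp_pos: [0.5551, 0.0131, 0.2377]
orientation: [-3.137, 0.016, 0.132]
force: [0.5, 0.1, -2.3]
opening: 0.271
```

```bash
python3 - <<'E'
from h import *
w=camera("wrist");t=camera("top")
st=read_state();print(st["time"],st["tcp_pos"],st["orientation"],st["force"])
for n,p in(("w",w),("t",t)): cv2.imwrite(f"pics/{n}4.png",p["pixels"])
import pickle;pickle.dump((w,t,st),open("p4.pkl","wb"))
cv2.imwrite("pics/d.png",cv2.resize(w["pixels"],(800,600),interpolation=cv2.INTER_CUBIC))
E
```

```text
5.9167 [0.55437362 0.01095201 0.23785718] [-3.13766552  0.01703738  0.13296   ] [-0.22558328 -0.21903238 -0.66137976]
```

View pics/d.png

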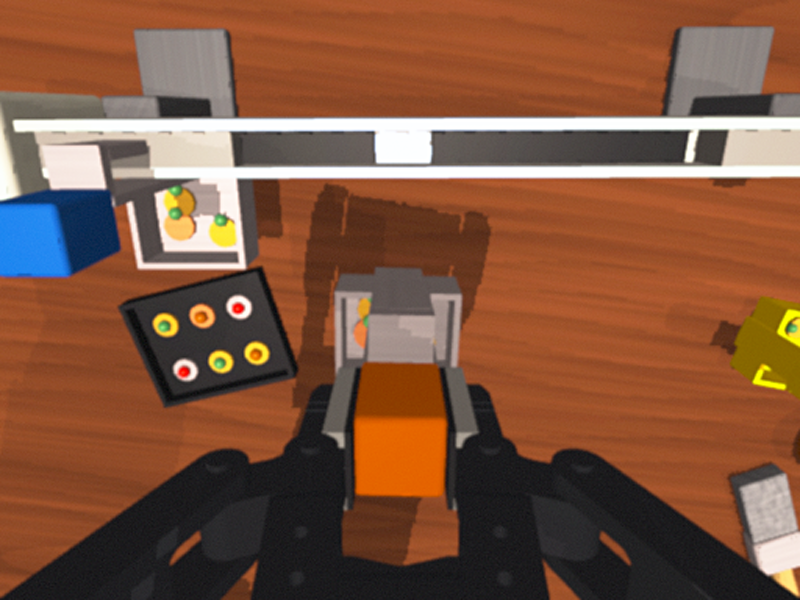

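In the wrist view the lip edge is at v≈172 and the back plate's top at v≈125. The bright notch floor spans u 375–432 at v≈147, between grey blocks ending at u≈237 and u≈725. The hook tip is at (400,268). Next I compute the offsets.

```bash
python3 - <<'E'
from h import *
import pickle; w,t,st=pickle.load(open("p4.pkl","rb"))
Rt=R.from_euler("xyz",st["orientation"]).as_matrix(); p0=np.array(st["tcp_pos"])
k=.64; yaw=st["orientation"][2]; Y=np.array([[np.cos(yaw),np.sin(yaw)],[-np.sin(yaw),np.cos(yaw)]])
f=lambda u,v,z:(Y@(ray(w,u*k,v*k,z)[:2]-p0[:2])*1000).round(1)   # mm ahead/left of TCP
for n,a in dict(lip_in=(403,167,.149),lip_out=(403,178,.149),lipL=(200,178,.149),lipR=(780,177,.149),back_front=(403,131,.16),back_back=(403,119,.16),notchL=(375,150,.125),notchR=(432,150,.125),blkL=(237,150,.149),blkR=(725,150,.149)).items(): print(n,f(*a))
zc=p0[2]-.1215
print("cz",zc,"tip bottom front",f(400,268,zc+.08),"crown top front",f(400,310,zc+.118),"tip sides",f(375,268,zc+.08),f(425,268,zc+.08))
print("grip top corners",[f(u,v,zc+.151) for u,v in((352,494),(446,494),(446,364),(358,364))])
print("rim back corners",[f(u,v,zc+.03) for u,v in((337,277),(461,278))])
print("vert tilt of tool z",Rt[:,2])
E
```

```text
lip_in [60.9  0.7]
lip_out [56.2  0.6]
lipL [56.1 88.8]
lipR [  56.8 -162.2]
back_front [76.2  0.7]
back_back [80.7  0.7]
notchL [66.2 13.8]
notchR [ 66.2 -13. ]
blkL [67.9 71.5]
blkR [  68.1 -136.2]
cz 0.11635718450661173 tip bottom front [29.8  1.8] crown top front [28.2  1.6] tip sides [29.7 10.9] [29.8 -7.4]
grip top corners [array([-10.6,  14. ]), array([-10.5, -10.6]), array([27.4, -9.4]), array([27.3, 11.5])]
rim back corners [array([10.3, 31.4]), array([  9.9, -26.6])]
vert tilt of tool z [-0.01740667  0.00163397 -0.99984716]
```

Request:
step_arm --pt "0 0.1 0 -0.2 1.0 0 0.1" --pt "1.0 0 0 0 0 0 0.1" --pt "1.0 0 0 0 0 0 0.1" --pt "1.0 0 0 0 0 0 0.1" --pt "0.8 0 0 0 0 0 0.1" --pt "0 0 0 0 0 0 0.1" --pt "0 0 0 0 0 0 0.1"

```text
time: 6.5
tcp_pos: [0.5922, 0.0087, 0.2359]
orientation: [3.141, -0.001, 0.129]
force: [0.1, -0.1, -1.4]
opening: 0.268
```

```bash
python3 - <<'E'
from h import *
w=camera("wrist");st=read_state();print(st["time"],st["tcp_pos"],st["orientation"],st["force"],st["moment"])
import pickle;pickle.dump((w,w,st),open("p5.pkl","wb"))
y=.133;d=np.array(st["tcp_pos"])-[0.55437362,0.01095201,0.23785718]
print("moved ahead/left mm",1000*(d[0]*np.cos(y)+d[1]*np.sin(y)),1000*(-d[0]*np.sin(y)+d[1]*np.cos(y)))
cv2.imwrite("pics/e.png",cv2.resize(w["pixels"][60:264,120:392],(800,600),interpolation=cv2.INTER_CUBIC))
E
```

```text
6.55 [0.59216454 0.00875359 0.23596238] [ 3.14063671e+00 -7.04984942e-04  1.28610477e-01] [ 0.67154376  0.27863516 -2.89393518] [0.0681153  0.01915873 0.02888817]
moved ahead/left mm 37.16564664727888 -7.190395100777453
```

View pics/e.png

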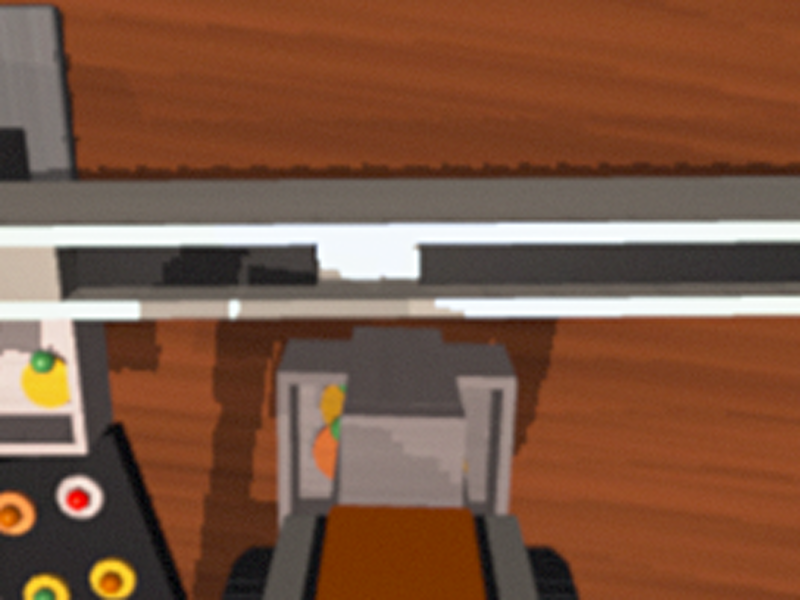

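The notch floor is at u 316–420, v≈250. The tip underside is at u 352–442, v≈328. The hook is a little short and too far right.

```bash
cat > m.py <<'E'
from h import *
import pickle,sys
def meas(fn,S,u0,v0,**pts):
    w,_,st=pickle.load(open(fn,"rb"));p0=np.array(st["tcp_pos"]);yaw=st["orientation"][2]
    Y=np.array([[np.cos(yaw),np.sin(yaw)],[-np.sin(yaw),np.cos(yaw)]]);zc=p0[2]-.1215
    for n,(u,v,z) in pts.items():
        print(n,(Y@(ray(w,u0+u/S,v0+v/S,z if z>=0 else zc-z)[:2]-p0[:2])*1000).round(1))
E
python3 - <<'E'
from m import *
meas("p5.pkl",800/272,120,60,lip_in=(400,299,.149),lip_out=(400,318,.149),lipL=(50,320,.149),lipR=(750,315,.149),back_front=(400,243,.16),back_back=(400,224,.16),notchL=(316,265,.125),notchR=(420,265,.125),
 tipL=(352,329,-.08),tipR=(442,329,-.08),crL=(343,412,-.118),crR=(465,412,-.118))
E
```

```text
lip_in [23.7 -0.6]
lip_out [19.  -0.6]
lipL [18.4 84. ]
lipR [ 19.8 -85.1]
back_front [39.4 -0.6]
back_back [43.7 -0.6]
notchL [26.9 21.4]
notchR [26.9 -5.9]
tipL [29.1  8.8]
tipR [29.1 -8.7]
crL [26.2  8.6]
crR [ 26.3 -10.8]
```

Request:
step_arm --pt "0.25 -0.4 0 0 0 -0.5 0.1" --pt "0.2 -0.35 0 0 0 0 0.1" --pt "0 0 0 0 0 0 0.1" --pt "0 0 0 0 0 0 0.1"

```text
time: 6.88
tcp_pos: [0.595, 0.0173, 0.236]
orientation: [3.141, -0.0, 0.138]
force: [0.8, 0.7, -2.3]
opening: 0.274
```

```bash
python3 - <<'E'
from h import *
st=read_state();print(st["time"],st["tcp_pos"],st["orientation"],st["force"])
y=.137;d=np.array(st["tcp_pos"])-[0.59216454,0.00875359,0.23596238]
print("moved ahead/left mm",1000*(d[0]*np.cos(y)+d[1]*np.sin(y)),1000*(-d[0]*np.sin(y)+d[1]*np.cos(y)))
E
```

```text
6.8833 [0.59500075 0.01731206 0.23603534] [ 3.14071833e+00 -3.89190204e-04  1.38090705e-01] [ 0.80557472  0.70094984 -2.32190969]
moved ahead/left mm 3.978483010831211 8.090935784383676
```

Request:
step_arm --pt "0 0.05 0.8 0 0 0 0.1" --pt "0 0 0.8 0 0 0 0.1" --pt "0 0 0.8 0 0 0 0.1" --pt "0 0 0.6 0 0 0 0.1" --pt "0 0 0 0 0 0 0.1" --pt "0 0 0 0 0 0 0.1"

```text
time: 7.38
tcp_pos: [0.5942, 0.0169, 0.2018]
orientation: [3.141, 0.001, 0.138]
force: [0.2, 0.1, -1.7]
opening: 0.27
```

```bash
python3 - <<'E'
from h import *
w=camera("wrist");st=read_state();print(st["time"],st["tcp_pos"],st["orientation"],st["force"])
import pickle;pickle.dump((w,w,st),open("p6.pkl","wb"))
y=.137;d=np.array(st["tcp_pos"])-[0.59216454,0.00875359,0.23596238]
print("moved ahead/left mm",1000*(d[0]*np.cos(y)+d[1]*np.sin(y)),1000*(-d[0]*np.sin(y)+d[1]*np.cos(y)))
cv2.imwrite("pics/f.png",cv2.resize(w["pixels"][60:264,120:392],(800,600),interpolation=cv2.INTER_CUBIC))
E
```

```text
7.4333 [0.59418074 0.01688721 0.20179495] [3.14092872e+00 1.44482429e-03 1.38475732e-01] [-1.43139624 -0.28822752 -2.08652708]
moved ahead/left mm 3.108133842846433 7.7820567572537565
```

View pics/f.png

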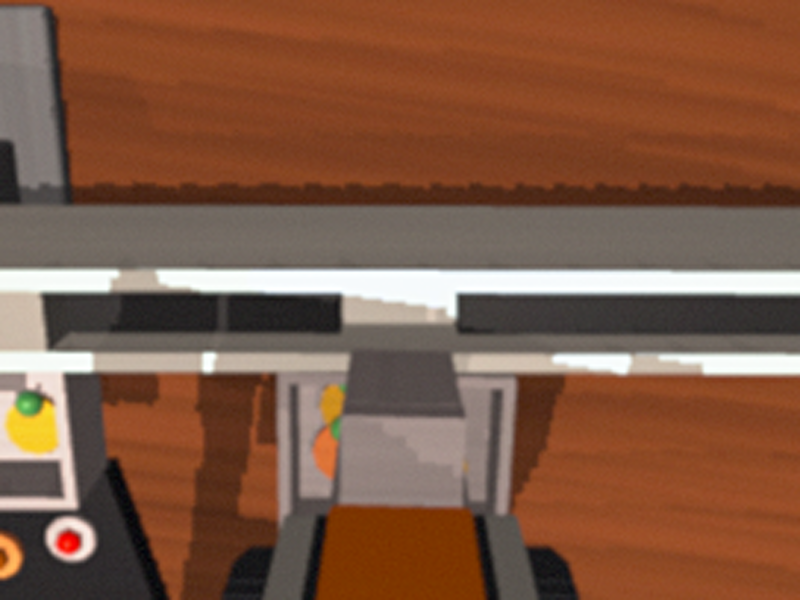

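Tip underside: u 350–450, v≈350. Notch: u 341–457, v≈310. They are now nearly concentric along the rail.

```bash
python3 - <<'E'
from m import *
meas("p6.pkl",800/272,120,60,lip_in=(250,352,.149),lip_out=(250,373,.149),lipL=(50,373,.149),lipR=(750,374,.149),back_front=(400,293,.16),back_back=(400,269,.16),notchL=(341,312,.125),notchR=(457,312,.125),
 tipL=(350,350,-.08),tipR=(450,350,-.08),crL=(343,413,-.118),crR=(465,413,-.118))
E
```

```text
lip_in [20.8 30.7]
lip_out [16.2 30.9]
lipL [16.2 72.8]
lipR [ 16.1 -73.8]
back_front [36.2 -0.5]
back_back [40.9 -0.5]
notchL [23.  13.1]
notchR [ 23.1 -13.7]
tipL [24.8  9.3]
tipR [ 24.8 -10.3]
crL [26.   8.6]
crR [ 26.1 -10.7]
```

```bash
python3 - <<'E'
from h import *
import pickle
w,_,st=pickle.load(open("p6.pkl","rb"));I=w["pixels"].mean(2)
for v in range(156,204,2): print(v,I[v,225:290:4].round().astype(int))
E
```

```text
156 [250 250 250 250 249 249 249 249 249 249 249 249 250 250 250 250 250]
158 [254 254 253 252 250 250 249 250 250 249 250 249 250 253 253 253 254]
160 [ 86  87  87 212 221 250 251 250 250 249 249 249 250  83  86  85  97]
162 [ 35  40  45 171 178 182 189 222 227 250 251 251 252  58  60  60  61]
164 [ 33  37  31 171 180 180 179 177 178 181 214 224 253  58  66  62  62]
166 [ 34  32  32 174 180 181 180 177 178 177 195 174 252  58  63  62  63]
168 [ 31  36  34 167 182 181 177 176 176 178 194 177 182  60  63  62  58]
170 [ 30  30  30 119 125 123 124 126 123 122 123 123 121  57  62  62  60]
172 [ 46  35  35 102 100 101 102  99 100  99 101 101 102  35  41  44  58]
174 [ 97  92  93  99 100 100 101  99 100 100  98 100 100  93  90  90  90]
176 [ 99  99 101  98  99  99  98  97  98  97  96 101  98  99  98 100  98]
178 [98 95 98 97 89 90 94 93 94 95 97 97 96 95 94 94 96]
180 [145 147 146 145  75  78  77  75  76  78  75  79 102 142 158 158 158]
182 [177 177 177 172  75  76  74  76  76  76  76  78 102 172 195 194 194]
184 [177 179 178 171  77  75  75  73  79  77  77  78  84 173 197 195 194]
186 [143 142 133 131  78  79  77  76  77  77  77  75  78 135 153 151 150]
188 [137 135 136 122  77  80  75  77  76  76  77  78  77 133 135 120 120]
190 [144 140 140 108  77  79  77  77  76  77  77  76  75 153 153 151 155]
192 [160 132 133  89  77  75  74  76  76  79  79  76  77 137 137 139 103]
194 [156 140 131  94  78  77  74  80  78  77  77  79  76 130 135 136  65]
196 [156 130 121  85  83  80  80  77  80  78  78  79  81 123 133 132  72]
198 [156 136 130  78  74  76  78  79  78  80  82  79  84 102 133 132  73]
200 [158 145 125  85  86  80  82  79  76  77  73  76  73  84 133 131  76]
202 [159 148 103 137 136 142 144 144 140 139 136 138 134 122 136 130  76]
```

The edge I read earlier at v≈328 was the strap's foot, not the tip. The real tip front edge is at v≈349 and agrees with the crown edge. So the hook needs about 5 mm more forward travel before lowering.

Request:
step_arm --pt "0.3 0 0 0 0 0 0.1" --pt "0.2 0 0 0 0 0 0.1" --pt "0 0 0 0 0 0 0.1" --pt "0 0 0 0 0 0 0.1"

```text
time: 7.77
tcp_pos: [0.6003, 0.0176, 0.2027]
orientation: [3.141, -0.0, 0.138]
force: [0.6, 0.5, -1.1]
opening: 0.27
```

```bash
cat > st.py <<'E'
from h import *
st=read_state();print(st["time"],st["tcp_pos"].round(4),st["orientation"].round(4),st["force"].round(2),st["opening"])
y=.138;d=np.array(st["tcp_pos"])-[0.59418074,0.01688721,0.20179495]
print("ahead/left/up mm vs p6",1000*(d[0]*np.cos(y)+d[1]*np.sin(y)),1000*(-d[0]*np.sin(y)+d[1]*np.cos(y)),1000*d[2],"tip z",st["tcp_pos"][2]-.0415)
E
python3 st.py
```

```text
7.7667 [0.6003 0.0176 0.2027] [ 3.1407e+00 -2.0000e-04  1.3840e-01] [ 0.63  0.52 -1.12] 0.270069110535425
ahead/left/up mm vs p6 6.119502889425607 -0.11729324183967771 0.9150494746493487 tip z 0.16120999947464934
```

Request:
step_arm --pt "-0.1 0 0.4 0 0 0 0.1" --pt "0 0 0.4 0 0 0 0.1" --pt "0 0 0.4 0 0 0 0.1" --pt "0 0 0.3 0 0 0 0.1" --pt "0 0 0 0 0 0 0.1" --pt "0 0 0 0 0 0 0.1"

```text
time: 8.27
tcp_pos: [0.5991, 0.0174, 0.1861]
orientation: [3.141, -0.0, 0.138]
force: [-0.5, -0.6, -1.4]
opening: 0.267
```

```bash
python3 st.py
```

```text
8.2667 [0.5991 0.0174 0.1861] [ 3.1407e+00 -2.0000e-04  1.3840e-01] [-0.48 -0.61 -1.38] 0.26730869917554634
ahead/left/up mm vs p6 4.902611360705692 -0.1307126081474901 -15.724007207721296 tip z 0.1445709427922787
```

Request:
step_arm --pt "0 0 0.2 0 0 0 0.1" --pt "0 0 0.2 0 0 0 0.1" --pt "0 0 0.2 0 0 0 0.1" --pt "0 0 0.2 0 0 0 0.1" --pt "0 0 0 0 0 0 0.1"

```text
time: 8.68
tcp_pos: [0.5991, 0.0174, 0.1774]
orientation: [3.141, -0.0, 0.138]
force: [0.0, 0.4, -1.8]
opening: 0.27
```

Request:
step_arm --pt "0 0 0.2 0 0 0 0.1" --pt "0 0 0.2 0 0 0 0.1" --pt "0 0 0 0 0 0 0.1"

```text
time: 8.93
tcp_pos: [0.5992, 0.0174, 0.173]
orientation: [3.141, -0.001, 0.138]
force: [-0.4, -1.2, -2.2]
opening: 0.274
```

```bash
python3 st.py
```

```text
8.9333 [0.5992 0.0174 0.173 ] [ 3.1406e+00 -6.0000e-04  1.3840e-01] [-0.38 -1.18 -2.24] 0.2737711709041769
ahead/left/up mm vs p6 5.0366095023759785 -0.17721729566973535 -28.795707126212545 tip z 0.13149924287378745
```

Request:
step_arm --pt "0 0 0.2 0 0 0 0.1" --pt "0 0 0.15 0 0 0 0.1" --pt "0 0 0 0 0 0 0.1"

```text
time: 9.18
tcp_pos: [0.5992, 0.0174, 0.1692]
orientation: [3.141, -0.001, 0.138]
force: [-0.8, 0.3, -1.5]
opening: 0.269
```

Request:
step_arm --pt "0 0 0.15 0 0 0 0.1" --pt "0 0 0 0 0 0 0.1"

```text
time: 9.35
tcp_pos: [0.5993, 0.0174, 0.1675]
orientation: [3.141, -0.001, 0.138]
force: [0.7, -0.2, -1.3]
opening: 0.276
```

Request:
step_arm --pt "0 0 0.1 0 0 0 0.1" --pt "0 0 0 0 0 0 0.1"

```text
time: 9.52
tcp_pos: [0.5993, 0.0174, 0.1664]
orientation: [3.141, -0.001, 0.138]
force: [0.4, -0.3, -1.5]
opening: 0.269
```

Request:
step_arm --pt "0 0 0.12 0 0 0 0.1" --pt "0 0 0 0 0 0 0.1"

```text
time: 9.68
tcp_pos: [0.5994, 0.0174, 0.1655]
orientation: [3.14, -0.001, 0.138]
force: [-1.2, 0.2, -1.1]
opening: 0.274
```

Request:
step_arm --pt "0 0 0.12 0 0 0 0.1" --pt "0 0 0 0 0 0 0.1"

```text
time: 9.85
tcp_pos: [0.5995, 0.0174, 0.1647]
orientation: [3.14, -0.002, 0.138]
force: [-2.0, 0.0, 1.8]
opening: 0.267
```

```bash
python3 st.py
```

```text
9.85 [0.5995 0.0174 0.1647] [ 3.1404e+00 -1.7000e-03  1.3840e-01] [-2.    0.03  1.82] 0.26699951373275965
ahead/left/up mm vs p6 5.378723290392555 -0.22868637032950695 -37.046387091159815 tip z 0.12324856290884018
```

Contact came at a tip height of about 0.124 m, which is the notch floor. The strip top would have been felt 10 mm higher. So the hook is in the notch, and I release it gently.

Request:
step_arm --pt "0 0 -0.03 0 0 0 0.1" --pt "0 0 0 0 0 0 0.32" --pt "0 0 0 0 0 0 0.36" --pt "0 0 0 0 0 0 0.42" --pt "0 0 0 0 0 0 0.5" --pt "0 0 0 0 0 0 0.6" --pt "0 0 0 0 0 0 0.75" --pt "0 0 0 0 0 0 0.75" --pt "0 0 0 0 0 0 0.75"

```text
time: 10.6
tcp_pos: [0.6, 0.0174, 0.1653]
orientation: [3.14, -0.003, 0.138]
force: [-0.2, -0.1, 0.1]
opening: 0.748
```

```bash
python3 st.py; python3 - <<'E'
from h import *
w=camera("wrist");s=camera("scene")
r=lambda i,a,b:cv2.resize(i,(a,b),interpolation=cv2.INTER_CUBIC)
cv2.imwrite("pics/g.png",np.vstack([r(w["pixels"],400,300),r(s["pixels"][180:270,170:290],400,300)]))
E
```

```text
10.6 [0.6    0.0174 0.1653] [ 3.1401e+00 -3.0000e-03  1.3840e-01] [-0.23 -0.13  0.14] 0.7479163439862895
ahead/left/up mm vs p6 5.823214489485585 -0.32245149955258673 -36.54200352285436 tip z 0.12375294647714563
```

View pics/g.png

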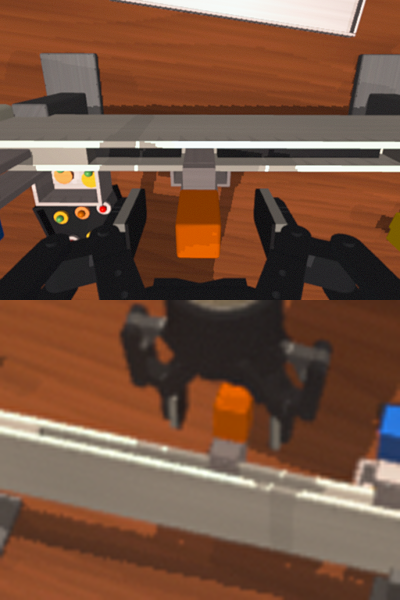

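The jaws are clear on both sides of the grip, at (198,225), and the basket hangs on the rail with its hook in the groove. Next I withdraw straight up.

Request:
step_arm --pt "0 0 -1 0 0 0 0.75" --pt "0 0 -1.5 0 0 0 0.75" --pt "0 0 -2 0 0 0 0.75" --pt "0 0 -2 0 0 0 0.75" --pt "0 0 -2 0 0 0 0.75" --pt "-2 0 -2 0 0 0 0.75" --pt "-2 0 -1 0 0 0 0.75" --pt "0 0 0 0 0 0 0.75" --pt "0 0 0 0 0 0 0.75"

```text
time: 11.45
tcp_pos: [0.5586, 0.0119, 0.291]
orientation: [3.14, -0.005, 0.139]
force: [-0.6, -0.2, -0.9]
opening: 0.752
```

```bash
python3 st.py; python3 - <<'E'
from h import *
w=camera("wrist");s=camera("scene");st=read_state()
import pickle;pickle.dump((w,s,st),open("p7.pkl","wb"))
r=lambda i,a,b:cv2.resize(i,(a,b),interpolation=cv2.INTER_CUBIC)
cv2.imwrite("pics/i.png",np.vstack([r(w["pixels"][40:256,112:400],400,300),r(s["pixels"][180:270,170:290],400,300)]))
E
```

```text
11.45 [0.5586 0.0119 0.291 ] [ 3.1396 -0.0049  0.1386] [-0.64 -0.23 -0.88] 0.7516593831955766
ahead/left/up mm vs p6 -35.92829630580483 -0.08726531774226176 89.23334410667536 tip z 0.24952829410667535
```

View pics/i.png

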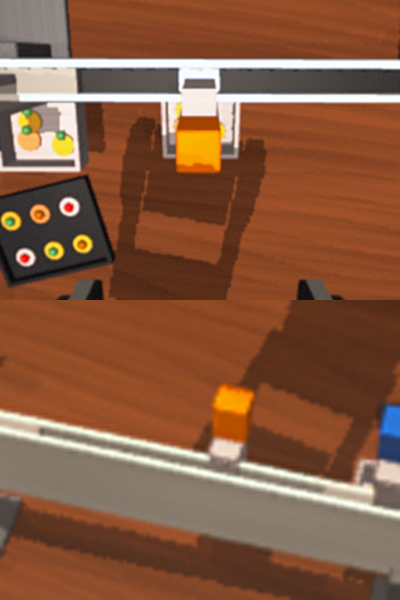

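The basket hangs squarely. Its crown, crop (200,85), covers the bright notch at u 178–220. One last check on its height and stillness.

```bash
python3 - <<'E'
from h import *
import pickle; w0,s0,_=pickle.load(open("p7.pkl","rb"))
w=camera("wrist");s=camera("scene")
def org(p):
    h=cv2.cvtColor(p["pixels"],cv2.COLOR_BGR2HSV);m=cv2.inRange(h,(8,200,110),(20,255,255))
    n,l,st,c=cv2.connectedComponentsWithStats(m)
    q=proj(p,[.597,.013,.175])[0]; k=[i for i in range(1,n) if st[i,4]>40 and np.hypot(*(c[i]-q))<40]
    i=max(k,key=lambda i:st[i,4]); return c[i],st[i]
P=lambda p:K(p)@np.c_[cv2.Rodrigues(np.array(p["rvec"],float))[0],np.array(p["tvec"],float)]
for a,b in((w0,s0),(w,s)):
    (u,su),(v,sv)=org(a),org(b);X=cv2.triangulatePoints(P(a),P(b),u.reshape(2,1),v.reshape(2,1));print(u,v,su,(X[:3]/X[3]).ravel().round(4))
# scene: bottom/top edges prediction of grip centre seated vs on strip
for z in(.175,.185):print(z,proj(s,[.595,.014,z]))
print("still diff",np.abs(w["pixels"].astype(int)-w0["pixels"]).mean())
E
```

```text
[254.31909846 145.5539739 ] [239.23834197 213.0984456 ] [238 124  34  41 843] [0.5881 0.0165 0.1752]
[254.28135991 146.06447831] [239.27692308 213.04102564] [238 125  34  41 853] [0.5881 0.0166 0.1755]
0.175 [[237.15291531 215.04806918]]
0.185 [[237.06502207 212.551417  ]]
still diff 3.248116387261285
```

```bash
python3 -c "
from workcell import *
print(close_job())"
```

```text
the job is handed in; nothing more can be done
None
```

I picked up the steel basket by its orange grip and left the yellow look-alike alone. I lifted the hook over the lip, lowered it into the notch seen in the wrist camera, released it and backed off. The job was handed in after about 11.6 s of robot time, and no verdict is reported.

**Notch fit:** The first contact came with the tip at about 0.124 m, where the notch floor is at 0.125 m and the strip top at 0.135 m. I did not slide along the strip to feel for the notch, because the contact height already settled it. The force reading at contact was about 2 N upward.

**After release:** Two cameras put the grip's centre at a height of 0.175 m, which is what a fully seated, leaning basket should give. Two readings a moment apart agreed to within 0.5 mm, so the basket was hanging still. The wrist picture shows it square to the rail, with the jaws clear of everything. I did not measure the bystanders at the end.

**One misreading on the way:** I first took the foot of the strap for the hook tip, which left the hook about 5 mm short of the groove. I found and corrected this above the lip, before lowering.

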